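Clear the hanger bar

TASK

Slide the stop collar off the free end of the hanger bar, then slide the ceramic block and the spacer off after it, one by one. Stand the ceramic block upright, bored end up, on the floor of the empty bay of the black breeder frame, and leave the collar and the spacer, any way up, in the shallow white tray, not stacked on each other. Let none of the three fall onto the shelf, and leave everything else where it is.

Things in the scene. Friction and masses are not known exactly. Their poses are not given: they have to be found in the camera images.
- stand: Hanger stand, fixed. Origin: on the shelf under the middle of its post. Black base plate 90 mm (x) by 170 mm (y), 12 mm thick, from y=+35 to y=-135 mm. Post 24 x 20 mm, 133 mm tall. From the post a level round steel bar, 8 mm diameter, axis 125 mm above the shelf, runs along the stand's -y to its free end 195 mm from the origin. Three parts hang on it by square 20 mm bores.
- bar_end (a point): The bar's free end, on its axis. The last 4 mm of the bar carry an upturned lip, 6 mm wide, standing 4 mm above the bar's upper side. A hanging part's bore centre lies 6 mm below the bar's axis; to pass the lip it must be raised more than 4 and less than 12 mm (8 is best), level. Behind the collar hang the block and the spacer in varying order, 33 to 60 mm apart, centre to centre.
- collar: Stop collar, outermost on the bar: black plastic body 32 mm (x) by 16 mm (y, along the bar) by 34 mm tall, with a steel thumbscrew (16 mm diameter, 10 mm tall, already loose) under it. 44 mm tall over all. Origin: centre of the thumbscrew's underside; bore along y, its centre 27 mm above the origin; z up. Slides freely. About 40 g.
- collar_mid (a point): Middle of the collar, 22 mm above its origin.
- spacer: Grey plastic spacer, 32 mm (x) by 24 mm (y, along the bar) by 36 mm tall. Origin: centre of its underside; bore along y, centre 20 mm above the origin; z up. About 30 g.
- spacer_mid (a point): Middle of the spacer, 18 mm above its origin.
- frame: Black plastic breeder frame, fixed, open on top: 125 mm (x) by 106 mm (y), 40 mm tall, walls 5 mm, floor's upper side 5 mm above the shelf. A wall across its middle, as tall as the sides, parts it into two bays, centred at x=-30 and x=+30 mm, y=0, each about 55 mm (x) by 96 mm (y) inside. Origin: centre of the underside.
- tray: Shallow white plastic tray, fixed: 150 mm (x) by 106 mm (y), 22 mm tall, walls 4 mm, floor's upper side 4 mm above the shelf, no partitions. Origin: centre of the underside. Tray and breeder frame may have changed places.
- block: Ceramic block hanging on the bar, white, 36 mm (x) by 24 mm (y, along the bar) by 56 mm tall, side faces flat. Origin: centre of its underside (36 x 24 mm); bore along y near its upper end, centre 39 mm above the origin; z up. About 70 g.
- block_mid (a point): Middle of the hanging block, 28 mm above its origin.
- other_block: A like ceramic block (36 x 24 x 56 mm) that already stands upright on the floor of the frame, near the middle of its bay at x=-30 mm; the bay at x=+30 mm is empty. Origin: centre of its underside.
- jar: Bystander, loose: empty clear plastic jar with a twist cap, 68 mm across, 100 mm tall. Origin: centre of its underside.
- food_can: Bystander, loose: low food can, 64 mm across, 55 mm tall. Origin: centre of its underside.
- tongs: Bystander, loose: white feeding tongs lying flat, 160 x 30 x 8 mm, long along its x. Origin: centre of its underside.
- bacteria_house: Bystander, loose: large ceramic bacteria house block without a bore, 55 x 85 x 48 mm tall, beside the hanger. Origin: centre of its underside.
- magnet_cleaner: Bystander, loose: black magnet glass cleaner with a bow handle, 45 x 65 mm, 41 mm tall, beside the hanger. Origin: centre of its underside.
- conditioner: Bystander, loose: white bottle, 44 mm across, 120 mm tall. Origin: centre of its underside.
- scoop_cup: Bystander, loose: small clear cup, 52 mm across, 42 mm tall. Origin: centre of its underside.
Mind the look-alikes: they are no part of the job. Several things have the shape of the collar; the one meant has the colours described above. Several things have the shape of the spacer; the one meant has the colours described above.

How it is judged:
On the way, in this order (a step that is already met when the one before it is completed fails the run):
1. the collar is off the bar while the block and the spacer still hang on it (not (y of collar in the frame of stand between -0.205 and 0 m and x of collar in the frame of stand between -0.02 and 0.02 m and z of collar in the frame of stand between 0.06 and 0.13 m) and y of block in the frame of stand between -0.205 and 0 m and x of block in the frame of stand between -0.02 and 0.02 m and z of block in the frame of stand between 0.06 and 0.13 m and y of spacer in the frame of stand between -0.205 and 0 m and x of spacer in the frame of stand between -0.02 and 0.02 m and z of spacer in the frame of stand between 0.06 and 0.13 m), for 0.2 s.
2. the block and the spacer are off the bar (not (y of block in the frame of stand between -0.205 and 0 m and x of block in the frame of stand between -0.02 and 0.02 m and z of block in the frame of stand between 0.06 and 0.13 m) and not (y of spacer in the frame of stand between -0.205 and 0 m and x of spacer in the frame of stand between -0.02 and 0.02 m and z of spacer in the frame of stand between 0.06 and 0.13 m)), for 0.2 s.
At the end, for the whole second after the job is handed in: The block stands on the floor of the empty bay, bored end up, upright within 0.12 rad, within 22 mm (x) and 42 mm (y) of its centre, the other block still so in its own bay; the middles of collar and spacer lie within 70 mm (x) and 48 mm (y) of the tray's centre, under 40 mm high; all at rest (x of block in the frame of frame between 0.008 and 0.052 m and y of block in the frame of frame between -0.042 and 0.042 m and z of block in the frame of frame between 0 and 0.011 m and angle between each of block, other_block's own z axis and vertical below 0.12 rad and z of block_mid in the frame of frame above 0.025 m and x of other_block in the frame of frame between -0.052 and -0.008 m and y of other_block in the frame of frame between -0.042 and 0.042 m and z of other_block in the frame of frame between 0 and 0.011 m and x of collar_mid in the frame of tray between -0.07 and 0.07 m and y of collar_mid in the frame of tray between -0.048 and 0.048 m and z of collar_mid in the frame of tray between 0 and 0.04 m and x of spacer_mid in the frame of tray between -0.07 and 0.07 m and y of spacer_mid in the frame of tray between -0.048 and 0.048 m and z of spacer_mid in the frame of tray between 0 and 0.04 m and linear speed of each of block, spacer, collar below 0.03 m/s); the robot touches nothing.
It fails at once if the collar, the spacer or the hanging block falls onto the shelf or the stand's base (its middle is low down outside the frame and the tray) ((height (world z) of block_mid below 0.042 m and not (x of block_mid in the frame of frame between -0.063 and 0.063 m and y of block_mid in the frame of frame between -0.053 and 0.053 m) and not (x of block_mid in the frame of tray between -0.075 and 0.075 m and y of block_mid in the frame of tray between -0.053 and 0.053 m)) or (height (world z) of spacer_mid below 0.035 m and not (x of spacer_mid in the frame of frame between -0.063 and 0.063 m and y of spacer_mid in the frame of frame between -0.053 and 0.053 m) and not (x of spacer_mid in the frame of tray between -0.075 and 0.075 m and y of spacer_mid in the frame of tray between -0.053 and 0.053 m)) or (height (world z) of collar_mid below 0.035 m and not (x of collar_mid in the frame of frame between -0.063 and 0.063 m and y of collar_mid in the frame of frame between -0.053 and 0.053 m) and not (x of collar_mid in the frame of tray between -0.075 and 0.075 m and y of collar_mid in the frame of tray between -0.053 and 0.053 m))).
It fails at once if a bystander or the other block is moved more than 30 mm or tipped (distance of any of jar, food_can, tongs, bacteria_house, magnet_cleaner, conditioner, scoop_cup, other_block from where it was at the start of the episode above 0.03 m or angle between any of jar, food_can, tongs, bacteria_house, magnet_cleaner, conditioner, scoop_cup, other_block's own z axis and vertical above 0.4 rad).
It also fails if it takes over 64 s, if anything falls off the work surface, if the arm or the gripper's body presses on something with over 40 N, if the wrist force passes 120 N, or if a joint passes its speed limit or range.

ROBOT

A 6-joint arm with a two-finger parallel gripper is mounted at the origin on the work surface. World frame = base frame: x ahead of the robot, y to its left, z up, the work surface at z = 0. Lengths are in m, angles in rad, forces in N, time in s.
With the tool pointing down it reaches from about 0.4 to 0.825 m from the base axis. Payload 7 kg.
Tool frame: the origin (TCP) lies on the centre line of the jaws, within the pads' length; the fingertips stand ahead of it and the grasp point (between the pads) lies 2 mm behind it (manip.finger_overhang is the y of the fingertips in the tool frame, in m); y points along the fingers, x is the direction in which the jaws open and shut, and the axes are right-handed (so a half turn about y gives the same grasp; the last joint's range is limited). The gripper opens to 85 mm and grips with 20 to 120 N. Pads are 22 mm wide; open, the fingers measure 114 mm over their backs; the gripper's body (76 mm by 85 mm) begins 54 mm behind the grasp point. The pads swing forward as they close: fully open they stand 13 mm farther back than shut.
Start: joints at [-0.83, 0.359, 0.012, 0, -1.224, -0.288], TCP at [0.295, -0.607, 0.248] pointing down, gripper open.
Joint ranges: [-3.07, 3.07], [-1.43, 2.12], [-1.02, 1.25], [-3.03, 1.67], [-3.05, -0], [-3.03, 3.03]. Speed limits (rad/s): [2.39, 2.39, 3.01, 3.14, 3.14, 3.14].

INTERFACE

Orientations are given as a rotation vector (axis times angle).
In Python, from rig import manip gives the robot as it stands.
- The arm moves only by the tool apply_moves, never from a script. Its argument "commands" is a list that holds one entry, the list of rows, each a list of 7 numbers: the shift along the tool's x, y, z in mm, then the turn, a rotation vector about the tool's x, y, z in rad, then the opening, from -1 (shut) to 1 (fully open). A call has 1 to 10 rows; each row is the pose to reach, as a shift and turn from the pose commanded when the call began, along the tool's axes at that moment; what a row does not reach only later rows make up. A row lasts 1/8 s, in which the tool goes at most 62.5 mm and 10.7 degrees, less where a joint would pass 70% of its speed; a pose out of reach is approached as far as the arm can. A call with a gripper value outside its range is refused whole. The fingers move at their own pace and stop on an object; "force" is the grip in N (left out, the last holds). Time passes only in rows, so rows that repeat a pose let the fingers close. It gives the time, the measured TCP pose, the force and the opening at its end, in the units of the state.
- manip.read_state(): the state, without advancing time (a new reading comes with each control period).
- manip.get_image(name): name is "scene" or "side" or "wrist"; returns the picture (420x560x3 uint8, red, green, blue); there is no depth.
- manip.calibration(name): a dict with "camera_matrix" (3x3 intrinsics, pixels), "R" (3x3) and "t" (3): a world point X has camera coordinates R X + t. Camera axes: x right, y down, z forward; pixel columns grow to the right and rows downward; lengths in m; the calibration is good to about 2 mm. The wrist camera is an equidistant fisheye: a pixel r from the principal point sees the ray r / f radians off the axis. A picture is of the moment at which its call begins: read the wrist's pose just before it. calibration takes no time and is no camera call; for the wrist camera it gives the pose at the moment of the call.
- manip.sign_off(): hands the job in, once; it reports no verdict.
The state is a dict: "t": time; "q": joint angles; "qd": joint speeds; "joint_torque": joint torques, N m; "tcp_pos": TCP position; "eef_rot": TCP orientation; "contact_force": force on the tool from outside, world axes, zero at the start; "torque": the same for the moment, N m; "finger_gap": finger opening in m.
Only numpy, scipy, OpenCV 4.12 (cv2) and the standard library are available. Lean on these libraries where they do the work, as an engineer would, in place of code of your own. Each camera call takes 0.05 s, during which the arm holds its last target. There are 200 camera calls.

## Working session

There is one attempt and no reset: what is moved stays moved. The work goes in short steps, Python scripts to look and compute and a tool call to move; the robot and the scene stay as the last step left them, time stands still between calls to the robot, and variables do not carry over. Pictures are saved under pics/ and viewed, about 8 in all and at most 12, crops included, and the job is handed in when it is done.

Besides the shell and the picture viewer there is one more tool, called after "Request:" as name(argument=value, ...) on one line, values as JSON. apply_moves: Moves the arm, as the interface text tells. Its arguments: {"type":"object","properties":{"commands":{"type":"array","items":{"type":"array","items":{"type":"array","items":{"type":"number"}}}},"force":{"type":"number"}},"required":["commands"]}

```bash
ls; mkdir -p pics
python3 - <<'E'
from rig import manip
import cv2,numpy as np
print(manip.read_state()); print(manip.finger_overhang)
for n in ["scene","side","wrist"]:
    im=manip.get_image(n); cv2.imwrite(f"pics/{n}0.png",im[:,:,::-1]); c=manip.calibration(n); print(n,c)
E
```

```text
pics
{'t': 0.0, 'q': array([-8.29949640e-01,  3.59418646e-01,  1.10293403e-02, -3.09937818e-04,
       -1.22409326e+00, -2.88102792e-01]), 'qd': array([ 1.68306001e-03, -8.72845619e-04, -2.03805354e-03,  2.68346829e-04,
       -2.02776099e-05, -3.31221227e-04]), 'joint_torque': array([-9.44874591e-04, -5.83322883e+01,  2.93419039e+01,  6.93635702e+00,
       -5.95578444e-03,  8.37260330e-06]), 'tcp_pos': array([ 0.29503328, -0.60659739,  0.24733752]), 'eef_rot': array([-0.95830924, -1.53455838,  1.53323381]), 'contact_force': array([-1.18049768,  0.95894952, -0.15512074]), 'torque': array([ 0.00259667, -0.00380046, -0.0156964 ]), 'finger_gap': 0.08524555893547936}
0.017
scene {'camera_matrix': array([[537.22261841,   0.        , 282.71413208],
       [  0.        , 537.22261841, 210.04266829],
       [  0.        ,   0.        ,   1.        ]]), 'R': array([[-0.87901427,  0.47674366,  0.00702793],
       [ 0.40557463,  0.75538101, -0.51469286],
       [-0.25068532, -0.44957202, -0.85734582]]), 't': array([ 0.48700653, -0.16312047,  1.54086522])}
side {'camera_matrix': array([[479.84168477,   0.        , 272.27832085],
       [  0.        , 479.84168477, 203.56196302],
       [  0.        ,   0.        ,   1.        ]]), 'R': array([[-0.96100787, -0.27595334,  0.01770954],
       [-0.19638341,  0.63601287, -0.74627152],
       [ 0.19467263, -0.72065067, -0.66540603]]), 't': array([0.49210997, 0.1939126 , 0.95777462])}
wrist {'camera_matrix': array([[325.1922621 ,   0.        , 282.10793653],
       [  0.        , 325.1922621 , 211.69475125],
       [  0.        ,   0.        ,   1.        ]]), 'R': array([[-0.43644466,  0.89973035,  0.0011684 ],
       [ 0.86720308,  0.42031947,  0.26700253],
       [ 0.23973918,  0.11754507, -0.96369512]]), 't': array([ 0.674328  , -0.03564424,  0.37797529])}
```

View pics/scene0.png

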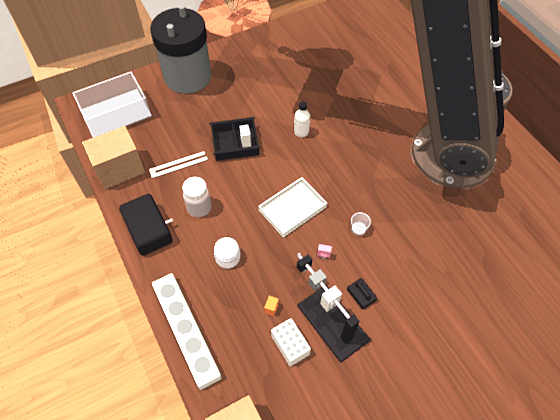

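View pics/side0.png

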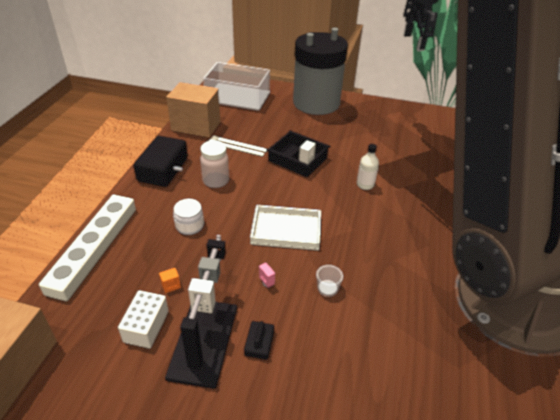

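The scene view shows the black collar on the bar at (304,263), the grey spacer at (317,279), the block at (332,297) and the post at (350,325). The tray is at (293,207), the frame at (236,139) and the other block at (245,135). Look-alikes are the pink piece (324,251) and the orange piece (271,305); neither is on the bar, and the colours don't match. The side view agrees: collar (216,247), spacer (209,269), block (202,295). Next is one close crop of both.

Run:
```python
import cv2,numpy as np
a=cv2.imread("pics/scene0.png")[235:360,280:380]; b=cv2.imread("pics/side0.png")[230:355,165:265]
f=lambda x:cv2.resize(x,None,fx=4,fy=4,interpolation=cv2.INTER_CUBIC)
cv2.imwrite("pics/crop1.png",np.hstack([f(a),f(b)]))
```

```text
(no output)
```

View pics/crop1.png

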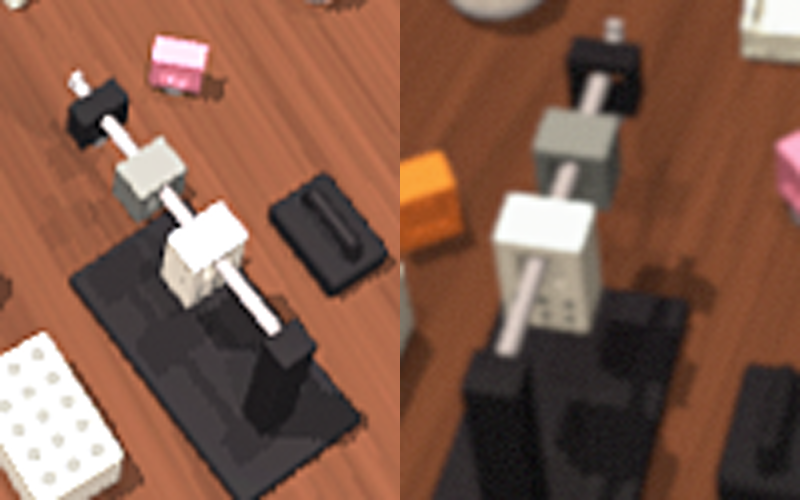

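The crop confirms black collar with steel screw (98,103), grey spacer (150,167) and white block (208,234). Next I need the tray and frame close up.

Run:
```python
import cv2,numpy as np
a=cv2.imread("pics/scene0.png")[110:245,205:335]; b=cv2.imread("pics/side0.png")[125:260,240:335]
f=lambda x:cv2.resize(x,None,fx=3.5,fy=3.5,interpolation=cv2.INTER_CUBIC)
p=np.hstack([f(a),f(b)]); cv2.imwrite("pics/crop2.png",p);print(p.shape)
```

```text
(472, 787, 3)
```

View pics/crop2.png

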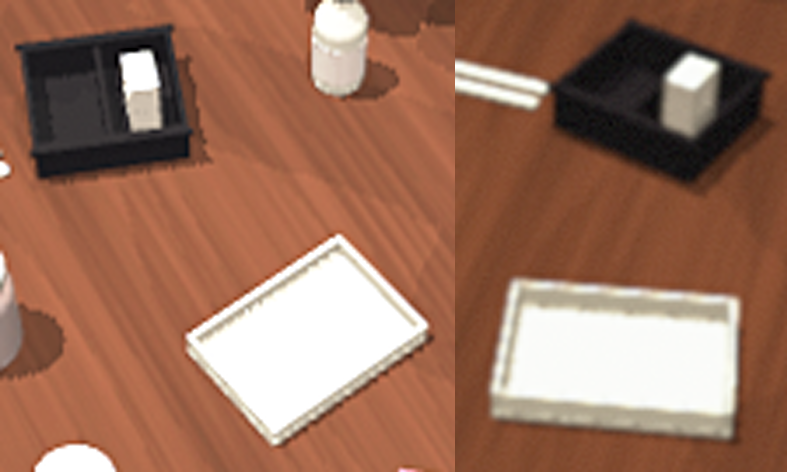

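```bash
cat > h.py <<'E'
from rig import manip
import cv2,numpy as np
from scipy.optimize import least_squares
from scipy.spatial.transform import Rotation as Ro
def proj(n,X,c=None):
    c=c or manip.calibration(n);Y=np.atleast_2d(X)@c["R"].T+c["t"];K=c["camera_matrix"]
    if n=="wrist":
        r=np.linalg.norm(Y[:,:2],axis=1);th=np.arctan2(r,Y[:,2]);u=Y[:,:2]/r[:,None]*th[:,None]
    else:u=Y[:,:2]/Y[:,2:]
    return u*K[0,0]+K[:2,2]
def back(n,p,z,c=None):
    c=c or manip.calibration(n);K=c["camera_matrix"];u=(np.array(p,float)-K[:2,2])/K[0,0]
    if n=="wrist":
        th=np.linalg.norm(u);d=np.r_[u/th*np.sin(th),np.cos(th)]
    else:d=np.r_[u,1]
    d=c["R"].T@d;o=-c["R"].T@c["t"];return o+d*(z-o[2])/d[2]
def w(s,P):
    x,y,a=s;P=np.atleast_2d(P);c,t=np.cos(a),np.sin(a)
    return np.c_[x+c*P[:,0]-t*P[:,1],y+t*P[:,0]+c*P[:,1],P[:,2]]
def fit(obs,s0):
    f=lambda s:np.concatenate([(proj(n,w(s,[P]))[0]-p) for n,p,P in obs])
    r=least_squares(f,s0,loss="soft_l1");return r.x,f(r.x).reshape(-1,2).round(1)
E
python3 - <<'E'
from h import *
S=lambda u,v:np.array([280+u/4,235+v/4]); D=lambda u,v:np.array([165+(u-400)/4,230+v/4])
o=[("scene",S(75,77),(0,-.193,.131)),("side",D(615,22),(0,-.193,.131)),("scene",S(290,340),(0,0,.133)),("side",D(500,365),(0,0,.133)),
("scene",S(72,280),(.045,-.135,.012)),("scene",S(245,495),(.045,.035,.012)),("scene",S(358,415),(-.045,.035,.012)),("side",D(688,300),(-.045,-.135,.012))]
p0=back("scene",S(290,340),.133);p1=back("scene",S(75,77),.131);d=p0-p1
st,r=fit(o,[p0[0],p0[1],np.arctan2(-d[0],d[1])]);print("stand",st,r.tolist(),np.linalg.norm(d))
for n,a,b,z in [("collar",S(98,103),D(606,52),.136),("spacer",S(150,167),D(580,131),.135),("block",S(208,234),D(548,220),.136)]:
    for c,p in(("scene",a),("side",b)):
        X=back(c,p,z);q=X[:2]-st[:2];A=st[2];print(n,c,X.round(4),"st:",(np.cos(A)*q[0]+np.sin(A)*q[1]).round(4),(-np.sin(A)*q[0]+np.cos(A)*q[1]).round(4))
S=lambda u,v:np.array([205+u/3.5,110+v/3.5]); D=lambda u,v:np.array([240+(u-455)/3.5,125+v/3.5])
c=[(16,46),(172,27),(189,130),(36,148)];L=[(.0625,-.053,.04),(-.0625,-.053,.04),(-.0625,.053,.04),(.0625,.053,.04)]
W=[back("scene",S(*p),.04) for p in c];d=W[0]-W[1];m=np.mean(W,0)
fr,r=fit([("scene",S(*p),l) for p,l in zip(c,L)],[m[0],m[1],np.arctan2(d[1],d[0])]);print("frame",fr,r.tolist(),((proj("side",w(fr,L))-[240,125])*3.5+[455,0]).round().tolist())
c=[(188,342),(338,237),(428,327),(276,437)];L=[(.075,-.053,.022),(-.075,-.053,.022),(-.075,.053,.022),(.075,.053,.022)]
W=[back("scene",S(*p),.022) for p in c];d=W[0]-W[1];m=np.mean(W,0)
tr,r=fit([("scene",S(*p),l) for p,l in zip(c,L)],[m[0],m[1],np.arctan2(d[1],d[0])]);print("tray",tr,r.tolist(),((proj("side",w(tr,L))-[240,125])*3.5+[455,0]).round().tolist())
print("bys",[back("scene",p,0).round(3).tolist() for p in [(302,135),(361,233),(227,265),(198,213),(291,342),(362,294)]])
s=manip.read_state();print(Ro.from_rotvec(s["eef_rot"]).as_matrix().round(3))
E
```

```text
stand [0.55772764 0.31670945 0.12906454] [[-0.4, -0.2], [-0.2, 1.1], [-0.0, -0.2], [-0.2, 1.7], [-1.9, -1.5], [-0.5, 2.3], [1.4, -0.4], [0.9, -1.2]] 0.19230726063034329
collar scene [0.5799 0.1487 0.136 ] st: 0.0003 -0.1694
collar side [0.5784 0.1463 0.136 ] st: -0.0015 -0.1717
spacer scene [0.5736 0.1961 0.135 ] st: 0.0002 -0.1216
spacer side [0.5725 0.1932 0.135 ] st: -0.0012 -0.1243
block scene [0.5661 0.2457 0.136 ] st: -0.0009 -0.0715
block side [0.5668 0.2437 0.136 ] st: -0.0004 -0.0736
frame [ 0.53308312 -0.32465981 -0.32636083] [[1.0, 0.1], [-0.3, 0.1], [0.2, -0.5], [-0.8, 0.3]] [[630.0, 22.0], [768.0, 76.0], [695.0, 144.0], [553.0, 85.0]]
tray [ 0.49541409 -0.05110644  0.19309957] [[-0.4, -0.2], [-0.0, 0.1], [0.3, -0.1], [0.1, 0.1]] [[509.0, 286.0], [734.0, 302.0], [732.0, 418.0], [489.0, 400.0]]
bys [[0.348, -0.261, 0.0], [0.373, 0.095, 0.0], [0.721, 0.012, 0.0], [0.723, -0.162, 0.0], [0.674, 0.262, 0.0], [0.463, 0.24, 0.0]]
[[-0.437 -0.001 -0.899]
 [ 0.899  0.001 -0.437]
 [ 0.001 -1.     0.   ]]
```

Fits are consistent: the post-to-lip distance is 192 mm against 193 mm, the tray matches in both views, and the parts lie within 2 mm of the bar axis. The order from the free end is collar, spacer, block.

```bash
cat >> h.py <<'E'
ST=np.array([.55773,.31671,.12906]);FR=np.array([.53308,-.32466,-.32636]);TR=np.array([.49541,-.05111,.1931])
def rel(pos,yaw):
    "shift (mm) and turn in tool axes to TCP pos, tool down, tool x at yaw"
    s=manip.read_state();R=Ro.from_rotvec(s["eef_rot"]).as_matrix()
    x=np.array([np.cos(yaw),np.sin(yaw),0]);y=np.array([0,0,-1.]);T=np.c_[x,y,np.cross(x,y)]
    print("t",round(s["t"],2),"tcp",s["tcp_pos"].round(4),"q6",s["q"][5].round(2),"gap",s["finger_gap"].round(4),"F",s["contact_force"].round(1))
    print("shift",(R.T@(np.array(pos)-s["tcp_pos"])*1000).round(1),"turn",Ro.from_matrix(R.T@T).as_rotvec().round(4))
E
python3 -c "
from h import *
p=w(ST,[0,-.1705,.21])[0];print(p);rel(p,ST[2]+np.pi)"
```

```text
[0.57967369 0.147628   0.21      ]Traceback (most recent call last):
  File "<string>", line 3, in <module>
    p=w(ST,[0,-.1705,.21])[0];print(p);rel(p,ST[2]+np.pi)
                                       ~~~^^^^^^^^^^^^^^^
  File "h.py", line 28, in rel
    print("t",round(s["t"],2),"tcp",s["tcp_pos"].round(4),"q6",s["q"][5].round(2),"gap",s["finger_gap"].round(4),"F",s["contact_force"].round(1))
                                                                                        ^^^^^^^^^^^^^^^^^^^^^
AttributeError: 'float' object has no attribute 'round'
```

```bash
sed -i 's/s\["finger_gap"\].round(4)/round(s["finger_gap"],4)/' h.py
python3 -c "
from h import *
p=w(ST,[0,-.1705,.21])[0];rel(p,ST[2]+np.pi)"
```

```text
t 0.15 tcp [ 0.2951 -0.6067  0.2476] q6 -0.29 gap 0.0853 F [ 0.4 -0.2 -0.7]
shift [ 553.8   38.2 -585.9] turn [ 6.0000e-04 -1.2471e+00  1.2000e-03]
```

Request:
apply_moves(commands=[[[554,20,-586,0,-1.247,0,1],[554,20,-586,0,-1.247,0,1],[554,20,-586,0,-1.247,0,1],[554,20,-586,0,-1.247,0,1],[554,20,-586,0,-1.247,0,1],[554,20,-586,0,-1.247,0,1],[554,20,-586,0,-1.247,0,1],[554,20,-586,0,-1.247,0,1],[554,20,-586,0,-1.247,0,1],[554,20,-586,0,-1.247,0,1]]], force=40)

```text
t: 1.4
tcp_pos: [0.516, -0.0202, 0.233]
eef_rot: [-0.139, 2.154, -2.154]
contact_force: [0.7, -0.4, 1.0]
finger_gap: 0.0851
```

```bash
python3 -c "
from h import *
p=w(ST,[0,-.1705,.21])[0];rel(p,ST[2]+np.pi)"
```

```text
t 1.4 tcp [ 0.516  -0.0202  0.233 ] q6 -0.21 gap 0.0851 F [ 0.7 -0.4  1. ]
shift [ -84.7   23.  -158.2] turn [ 0.0001  0.0003 -0.0005]
```

Request:
apply_moves(commands=[[[-85,23,-158,0,0,0,1],[-85,23,-158,0,0,0,1],[-85,23,-158,0,0,0,1],[-85,23,-158,0,0,0,1],[-85,23,-158,0,0,0,1],[-85,23,-158,0,0,0,1]]])

```text
t: 2.15
tcp_pos: [0.5795, 0.1443, 0.2101]
eef_rot: [-0.138, 2.155, -2.155]
contact_force: [0.4, -0.2, 0.6]
finger_gap: 0.0858
```

```bash
python3 -c "
from h import *
c=manip.calibration('wrist');im=manip.get_image('wrist')[:,:,::-1].copy()
np.save('c1.npy',c,allow_pickle=True)
p=w(ST,[0,-.1705,.115])[0];rel(p,ST[2]+np.pi)
for l in [(0,-.1705,.136),(0,-.123,.135),(0,-.0725,.136),(0,-.195,.125),(0,-.193,.133)]:
  u=proj('wrist',w(ST,l),c)[0];print(l,u.round());cv2.circle(im,tuple(int(v) for v in u),2,(0,0,255),-1)
cv2.imwrite('pics/w1.png',cv2.resize(im,(784,588)))
"
```

```text
t 2.2 tcp [0.5796 0.1442 0.2103] q6 -0.44 gap 0.0856 F [ 0.1 -0.2  0.6]
shift [-0.5 95.3 -3.3] turn [ 0.0002 -0.0012 -0.0005]
(0, -0.1705, 0.136) [282. 235.]
(0, -0.123, 0.135) [282. 297.]
(0, -0.0725, 0.136) [282. 352.]
(0, -0.195, 0.125) [282. 194.]
(0, -0.193, 0.133) [282. 200.]
```

View pics/w1.png

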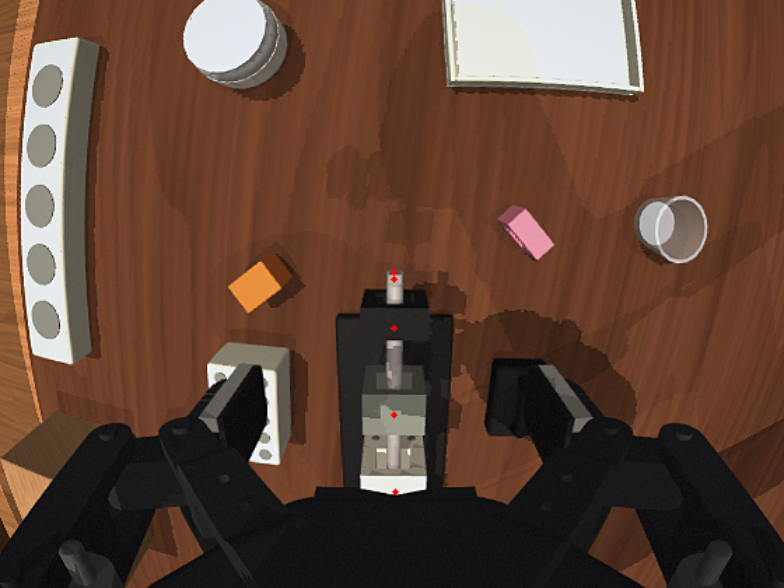

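The wrist view agrees with the projections (red dots on lip, collar, spacer and block); the collar top is at (394,324) and is straight under the jaws. Descend and grip.

Request:
apply_moves(commands=[[[0,60,-3,0,0,0,1],[0,95,-3,0,0,0,1],[0,95,-3,0,0,0,1],[0,95,-3,0,0,0,1],[0,95,-3,0,0,0,-1],[0,95,-3,0,0,0,-1],[0,95,-3,0,0,0,-1],[0,95,-3,0,0,0,-1],[0,95,-3,0,0,0,-1],[0,95,-3,0,0,0,-1]]], force=40)

```text
t: 3.45
tcp_pos: [0.5797, 0.1484, 0.1155]
eef_rot: [-0.139, 2.154, -2.154]
contact_force: [-1.2, -0.1, 4.9]
finger_gap: 0.0314
```

```bash
python3 -c "
from h import *
p=w(ST,[0,-.1705,.115])[0];rel(p,ST[2]+np.pi)"
```

```text
t 3.45 tcp [0.5797 0.1484 0.1155] q6 -0.45 gap 0.0314 F [-1.2 -0.1  4.9]
shift [0.1 0.5 0.8] turn [ 0.0001  0.0003 -0.0009]
```

Request:
apply_moves(commands=[[[0,-8,0,0,0,0,-1],[0,-8,0,0,0,0,-1],[0,-8,0,0,0,0,-1],[0,-8,15,0,0,0,-1],[0,-8,35,0,0,0,-1],[0,-8,60,0,0,0,-1],[0,-8,80,0,0,0,-1],[0,-8,80,0,0,0,-1],[0,-8,80,0,0,0,-1]]])

```text
t: 4.58
tcp_pos: [0.5897, 0.0685, 0.1228]
eef_rot: [-0.138, 2.155, -2.155]
contact_force: [-0.8, -0.4, -0.6]
finger_gap: 0.0315
```

```bash
python3 -c "
from h import *
p=w(TR,[.03,.018,.031])[0];rel(p,TR[2]+np.pi)
im=manip.get_image('wrist')[:,:,::-1];cv2.imwrite('pics/w2.png',im)"
```

```text
t 4.58 tcp [0.5897 0.0685 0.1228] q6 -0.32 gap 0.0315 F [-0.8 -0.4 -0.6]
shift [80.1 91.8 86.7] turn [ 0.0001 -0.0649 -0.0001]
```

View pics/w2.png

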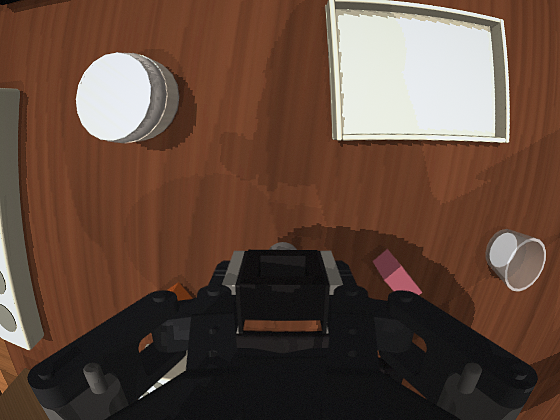

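Collar is held and clear of the bar at (285,265), and still level. Carry it to the tray.

Request:
apply_moves(commands=[[[40,0,40,0,-0.065,0,-1],[85,30,87,0,-0.065,0,-1],[85,70,87,0,-0.065,0,-1],[85,85,87,0,-0.065,0,-1],[85,93,87,0,-0.065,0,-1],[85,93,87,0,-0.065,0,-1],[85,93,87,0,-0.065,0,-1],[85,93,87,0,-0.065,0,0],[85,93,87,0,-0.065,0,0],[85,93,87,0,-0.065,0,0]]])

```text
t: 5.88
tcp_pos: [0.5166, -0.0283, 0.0301]
eef_rot: [-0.206, 2.119, -2.119]
contact_force: [-0.1, -0.0, 0.7]
finger_gap: 0.0429
```

```bash
python3 -c "
from h import *
p=w(ST,[0,-.123,.21])[0];rel(p,ST[2]+np.pi)"
```

```text
t 5.88 tcp [ 0.5166 -0.0283  0.0301] q6 -0.13 gap 0.0429 F [-0.1 -0.   0.7]
shift [ -98.9 -179.9 -207.9] turn [ 0.0001  0.0649 -0.0004]
```

Request:
apply_moves(commands=[[[0,-50,0,0,0,0,0],[0,-110,0,0,0,0,0.5],[-20,-180,-40,0,0.065,0,1],[-99,-180,-208,0,0.065,0,1],[-99,-180,-208,0,0.065,0,1],[-99,-180,-208,0,0.065,0,1],[-99,-180,-208,0,0.065,0,1],[-99,-180,-208,0,0.065,0,1],[-99,-180,-208,0,0.065,0,1],[-99,-180,-208,0,0.065,0,1]]])

```text
t: 7.12
tcp_pos: [0.5734, 0.1936, 0.21]
eef_rot: [-0.138, 2.155, -2.155]
contact_force: [-0.4, -0.1, 0.3]
finger_gap: 0.0855
```

```bash
python3 -c "
from h import *
p=w(ST,[0,-.123,.115])[0];rel(p,ST[2]+np.pi)
c=manip.calibration('wrist');im=manip.get_image('wrist')[:,:,::-1].copy()
for l in [(0,-.123,.135),(0,-.0725,.136),(0,-.193,.133)]:
  u=proj('wrist',w(ST,l),c)[0];cv2.circle(im,tuple(int(v) for v in u),2,(0,0,255),-1)
cv2.imwrite('pics/w3.png',np.vstack([im,cv2.resize(manip.get_image('scene')[170:250,240:350,::-1],(560,180))]))"
```

```text
t 7.12 tcp [0.5734 0.1936 0.21  ] q6 -0.52 gap 0.0855 F [-0.4 -0.1  0.3]
shift [-0.3 95.  -1.1] turn [ 0.     -0.0014 -0.    ]
```

View pics/w3.png

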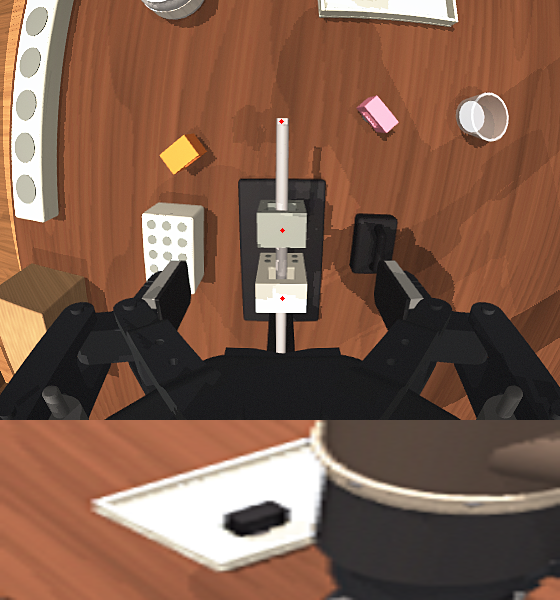

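Spacer (282,230) and block (282,298) hang as predicted, and the collar lies in the tray near scene (291,214). Now the spacer.

Request:
apply_moves(commands=[[[0,60,-1,0,0,0,1],[0,95,-1,0,0,0,1],[0,95,-1,0,0,0,1],[0,95,-1,0,0,0,1],[0,95,-1,0,0,0,-1],[0,95,-1,0,0,0,-1],[0,95,-1,0,0,0,-1],[0,95,-1,0,0,0,-1],[0,95,-1,0,0,0,-1],[0,95,-1,0,0,0,-1]]], force=40)

```text
t: 8.48
tcp_pos: [0.5736, 0.196, 0.1156]
eef_rot: [-0.139, 2.154, -2.154]
contact_force: [-2.2, 0.3, 6.0]
finger_gap: 0.0315
```

```bash
python3 -c "
from h import *
p=w(ST,[0,-.245,.124])[0];rel(p,ST[2]+np.pi)
X=back('scene',(290.7,213.6),.03)[:2]-TR[:2];print(np.array([[np.cos(TR[2]),np.sin(TR[2])],[-np.sin(TR[2]),np.cos(TR[2])]])@X)"
```

```text
t 8.47 tcp [0.5736 0.196  0.1156] q6 -0.52 gap 0.0315 F [-2.2  0.3  6. ]
shift [  0.3  -8.5 123.3] turn [ 0.0001  0.0003 -0.0007]
[0.02403543 0.01876805]
```

Request:
apply_moves(commands=[[[0,-8,0,0,0,0,-1],[0,-8,0,0,0,0,-1],[0,-8,0,0,0,0,-1],[0,-8,25,0,0,0,-1],[0,-8,50,0,0,0,-1],[0,-8,75,0,0,0,-1],[0,-8,100,0,0,0,-1],[0,-8,125,0,0,0,-1],[0,-8,125,0,0,0,-1],[0,-8,125,0,0,0,-1]]])

```text
t: 9.72
tcp_pos: [0.5895, 0.0721, 0.1227]
eef_rot: [-0.139, 2.155, -2.155]
contact_force: [-0.1, 0.1, -0.7]
finger_gap: 0.0319
```

```bash
python3 -c "
from h import *
p=w(TR,[-.035,-.018,.0225])[0];rel(p,TR[2]+np.pi)
im=manip.get_image('side')[:,:,::-1];cv2.imwrite('pics/s2.png',cv2.resize(im[180:390,130:340],(600,600)))"
```

```text
t 9.72 tcp [0.5895 0.0721 0.1227] q6 -0.32 gap 0.0319 F [-0.1  0.1 -0.7]
shift [142.9 100.2 130.3] turn [ 0.     -0.0645  0.0001]
```

View pics/s2.png

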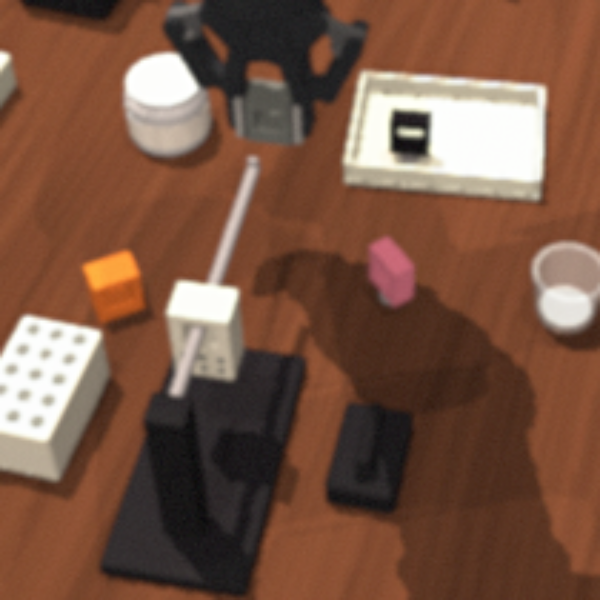

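Spacer is held off the bar at (270,110), the collar stands in the tray at (410,132), and the block still hangs. Place the spacer.

Request:
apply_moves(commands=[[[60,0,30,0,-0.065,0,-1],[110,0,80,0,-0.065,0,-1],[138,10,130,0,-0.065,0,-1],[138,50,130,0,-0.065,0,-1],[138,85,130,0,-0.065,0,-1],[138,98,130,0,-0.065,0,-1],[138,98,130,0,-0.065,0,-1],[138,98,130,0,-0.065,0,-1],[138,98,130,0,-0.065,0,0],[138,98,130,0,-0.065,0,0]]])

```text
t: 11.02
tcp_pos: [0.4699, -0.0746, 0.0255]
eef_rot: [-0.205, 2.119, -2.118]
contact_force: [-0.7, 0.7, 0.6]
finger_gap: 0.0428
```

```bash
python3 -c "
from h import *
p=w(ST,[0,-.0725,.21])[0];rel(p,ST[2]+np.pi)"
```

```text
t 11.03 tcp [ 0.4699 -0.0746  0.0255] q6 -0.06 gap 0.0428 F [-0.7  0.7  0.6]
shift [-157.2 -184.2 -294.6] turn [ 0.0001  0.0652 -0.0015]
```

Request:
apply_moves(commands=[[[0,-50,0,0,0,0,0],[0,-110,0,0,0,0,0.5],[-20,-184,-40,0,0.065,0,1],[-157,-184,-294,0,0.065,0,1],[-157,-184,-294,0,0.065,0,1],[-157,-184,-294,0,0.065,0,1],[-157,-184,-294,0,0.065,0,1],[-157,-184,-294,0,0.065,0,1],[-157,-184,-294,0,0.065,0,1],[-157,-184,-294,0,0.065,0,1]]])

```text
t: 12.28
tcp_pos: [0.5663, 0.2438, 0.2086]
eef_rot: [-0.14, 2.154, -2.155]
contact_force: [-0.2, -0.3, 0.5]
finger_gap: 0.0851
```

```bash
python3 -c "
from h import *
p=w(ST,[0,-.0725,.115])[0];rel(p,ST[2]+np.pi)
c=manip.calibration('wrist');im=manip.get_image('wrist')[:,:,::-1].copy()
for l in [(0,-.0725,.136),(0,-.193,.133)]:
  u=proj('wrist',w(ST,l),c)[0];cv2.circle(im,tuple(int(v) for v in u),2,(0,0,255),-1)
cv2.imwrite('pics/w4.png',np.hstack([im[100:360,130:430],cv2.resize(manip.get_image('side')[190:270,230:340,::-1],(358,260))]))"
```

```text
t 12.28 tcp [0.5663 0.2438 0.2086] q6 -0.59 gap 0.0851 F [-0.2 -0.3  0.5]
shift [-0.9 93.6 -0.9] turn [-0.0003  0.0003  0.0007]
```

View pics/w4.png

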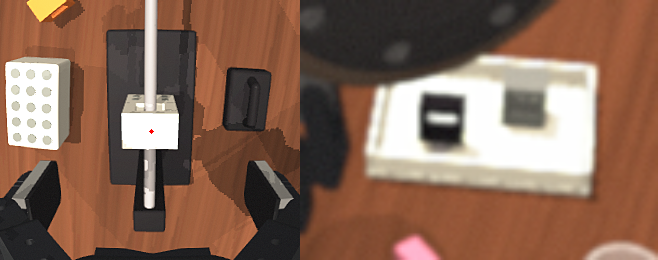

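Both small parts stand apart in the tray ((441,120) and (524,102)), and the block is centred under the jaws. Grip it.

Request:
apply_moves(commands=[[[-1,60,-1,0,0,0,1],[-1,95,-1,0,0,0,1],[-1,95,-1,0,0,0,1],[-1,95,-1,0,0,0,1],[-1,95,-1,0,0,0,-1],[-1,95,-1,0,0,0,-1],[-1,95,-1,0,0,0,-1],[-1,95,-1,0,0,0,-1],[-1,95,-1,0,0,0,-1],[-1,95,-1,0,0,0,-1]]], force=50)

```text
t: 13.62
tcp_pos: [0.5679, 0.2453, 0.1147]
eef_rot: [-0.139, 2.154, -2.154]
contact_force: [-1.8, -0.4, 6.3]
finger_gap: 0.0353
```

Request:
apply_moves(commands=[[[0,-8,0,0,0,0,-1],[0,-8,0,0,0,0,-1],[0,-8,0,0,0,0,-1],[0,-8,30,0,0,0,-1],[0,-8,60,0,0,0,-1],[0,-8,90,0,0,0,-1],[0,-8,120,0,0,0,-1],[0,-8,150,0,0,0,-1],[0,-8,180,0,0,0,-1],[0,-8,180,0,0,0,-1]]])

```text
t: 14.88
tcp_pos: [0.5906, 0.0648, 0.1214]
eef_rot: [-0.138, 2.156, -2.157]
contact_force: [-0.5, 1.0, -0.9]
finger_gap: 0.0354
```

```bash
python3 -c "
from h import *
p=w(FR,[.03,0,.13])[0];rel(p,FR[2]+np.pi/2+np.pi)"
```

```text
t 14.88 tcp [0.5906 0.0648 0.1214] q6 -0.31 gap 0.0354 F [-0.5  1.  -0.9]
shift [ 79.2  -8.4 392.2] turn [ 3.0000e-04 -1.1179e+00  9.0000e-04]
```

Request:
apply_moves(commands=[[[79,-10,392,0,-1.118,0,-1],[79,-10,392,0,-1.118,0,-1],[79,-10,392,0,-1.118,0,-1],[79,-10,392,0,-1.118,0,-1],[79,-10,392,0,-1.118,0,-1],[79,-10,392,0,-1.118,0,-1],[79,-10,392,0,-1.118,0,-1],[79,-10,392,0,-1.118,0,-1],[79,-10,392,0,-1.118,0,-1],[79,-10,392,0,-1.118,0,-1]]])

```text
t: 16.12
tcp_pos: [0.5632, -0.3311, 0.1317]
eef_rot: [-1.039, 1.443, -1.443]
contact_force: [-0.5, 1.0, -0.4]
finger_gap: 0.0354
```

```bash
python3 -c "
from h import *
p=w(FR,[.03,0,.041])[0];rel(p,FR[2]+np.pi/2+np.pi)
c=manip.calibration('wrist');im=manip.get_image('wrist')[:,:,::-1].copy()
for l in [(.0625,-.053,.04),(-.0625,-.053,.04),(-.0625,.053,.04),(.0625,.053,.04),(0,-.053,.04)]:
  u=proj('wrist',w(FR,l),c)[0];cv2.circle(im,tuple(int(v) for v in u),2,(0,0,255),-1)
cv2.imwrite('pics/w5.png',im)"
```

```text
t 16.12 tcp [ 0.5632 -0.3311  0.1317] q6 1.48 gap 0.0354 F [-0.5  1.  -0.4]
shift [ 3.6 90.7 -0.6] turn [ 0.0002  0.0037 -0.0001]
```

View pics/w5.png

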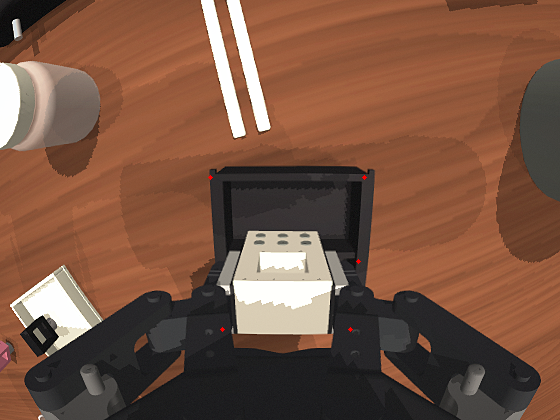

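The held block (283,285) is upright over the empty bay. The frame rim seen at (212–374,170) lies about 3–4 mm right of and beyond my estimate, so I'll correct by that and lower.

Request:
apply_moves(commands=[[[6,0,2,0,0.004,0,-1],[6,40,2,0,0.004,0,-1],[6,70,2,0,0.004,0,-1],[6,85,2,0,0.004,0,-1],[6,90,2,0,0.004,0,-1],[6,90,2,0,0.004,0,-1],[6,90,2,0,0.004,0,-1]]])

```text
t: 17.05
tcp_pos: [0.5637, -0.3389, 0.043]
eef_rot: [-1.035, 1.445, -1.447]
contact_force: [-0.6, -0.3, -0.5]
finger_gap: 0.0354
```

```bash
python3 -c "
from h import *
p=w(FR,[.03,0,.040])[0];rel(p,FR[2]+np.pi/2+np.pi)"
```

```text
t 17.05 tcp [ 0.5637 -0.3389  0.043 ] q6 1.49 gap 0.0354 F [-0.6 -0.3 -0.5]
shift [-3.6  3.  -3.5] turn [-0.0019 -0.0012  0.    ]
```

Request:
apply_moves(commands=[[[0,2,0,0,0,0,-1],[0,3,0,0,0,0,-1],[0,3,0,0,0,0,-1],[0,3,0,0,0,0,-0.1],[0,3,0,0,0,0,0.05],[0,3,0,0,0,0,0.1],[0,3,0,0,0,0,0.1],[0,3,0,0,0,0,0.1]]])

```text
t: 18.05
tcp_pos: [0.5628, -0.3386, 0.0387]
eef_rot: [-1.036, 1.447, -1.446]
contact_force: [0.1, 0.3, -0.4]
finger_gap: 0.0469
```

Request:
apply_moves(commands=[[[0,-20,0,0,0,0,0.1],[0,-60,0,0,0,0,0.1],[0,-110,0,0,0,0,0.1],[0,-160,0,0,0,0,0.1],[0,-160,-100,0,0,0,0.1],[0,-160,-150,0,0,0,0.1],[0,-160,-150,0,0,0,0.1],[0,-160,-150,0,0,0,0.1],[0,-160,-150,0,0,0,0.1]]])

```text
t: 19.18
tcp_pos: [0.4216, -0.2906, 0.1992]
eef_rot: [-1.035, 1.445, -1.447]
contact_force: [0.8, -0.6, -0.1]
finger_gap: 0.0471
```

```bash
python3 -c "
from h import *
s=manip.read_state();print(s['t'],s['tcp_pos'],s['finger_gap'])
a=manip.get_image('side')[:,:,::-1][100:270,230:390];b=manip.get_image('wrist')[:,:,::-1]
cv2.imwrite('pics/end.png',np.hstack([cv2.resize(a,(395,420)),b[:,:400]]))"
```

```text
19.175 [ 0.42158911 -0.29056019  0.19922478] 0.047100717811208274
```

View pics/end.png

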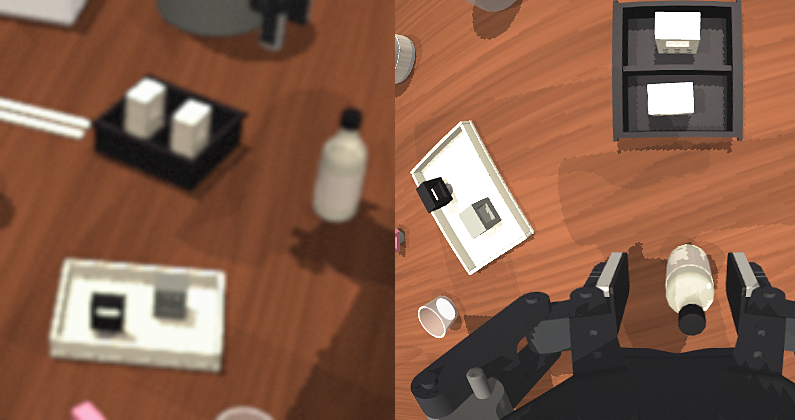

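Both blocks stand upright in their own bays ((147,108) and (190,128) in the side view; (677,35) and (670,99) in the wrist view). The collar (107,312) and spacer (170,300) stand apart in the tray, the bottle is upright, and the gripper is clear. Handing in.

```bash
python3 -c "
from rig import manip
print(manip.sign_off())"
```

```text
the job is handed in; nothing more can be done
None
```

The collar came off the bar first, then the spacer, then the block. I handed the job in at about 19 s of the 64 s allowed, and no verdict was reported.

- **Block:** it stands upright with its bored end up in the empty bay, next to the other block, which still stands upright in its own bay.
- **Collar and spacer:** both stand in the white tray, apart from each other. The collar was measured at about (24, 19) mm from the tray's centre. The spacer's position was judged from the pictures only.
- **Other things:** the bystanders seen in the last views looked undisturbed. The bottle stood close under the gripper's last position but was not touched.
- **Forces:** the wrist force stayed at about 6 N or less at the end of each move.
- **One disagreement:** the wrist view put the frame 3–4 mm away from my first estimate. I corrected for it before lowering the block.

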